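# Nest the clean feeding set in its bowl

### The arm

A 6-joint arm with a two-finger parallel gripper is mounted at the origin on the work surface. World frame = base frame: x ahead of the robot, y to its left, z up, the work surface at z = 0. Lengths are in mm, angles in rad, forces in N, time in s.
With the tool pointing down it reaches from about 425 to 925 mm from the base axis. Payload 12.5 kg.
Tool frame: the origin (TCP) lies on the centre line of the jaws, within the pads' length; the fingertips stand bot.tcp_to_tips ahead of it and the grasp point (between the pads) is the TCP (bot.tcp_to_tips is the distance from the TCP to the fingertips, in mm); z points along the fingers, y is the line along which they close (so a half turn about z gives the same grasp; the last joint's range is limited). The gripper opens to 85 mm and grips with 20 to 120 N. Pads are 22 mm wide; open, the fingers measure 114 mm over their backs; the gripper's body (76 mm by 85 mm) begins 54 mm behind the grasp point. The pads swing forward as they close: fully open they stand 13 mm farther back than shut.
Start: joints at [-1.274, 0.491, 1.559, -0, 1.092, -0.106], TCP at [245.02, -574.985, 250.327] pointing down, gripper open.
Joint ranges: [-3.1, 3.1], [-0.84, 2.19], [0.05, 2.79], [-1.13, 4.28], [0.06, 2.93], [-2.69, 2.69]. Speed limits (rad/s): [2.22, 2.22, 2.79, 3.14, 3.14, 3.14].

### API

Orientations are given as [roll, pitch, yaw] about the fixed x, y, z axes, in that order (R = Rz(yaw) Ry(pitch) Rx(roll)).
In Python, from workcell import bot gives the robot as it stands.
- The arm moves only by the tool apply_moves, never from a script. Its argument "steps" is a list of rows, each a list of 4 numbers: the shift along the tool's x, y, z scaled (see below), then the turn about the tool's z scaled (see below). In form: [[dx, dy, dz, spin], ...]. A call has 1 to 8 rows; each row shifts and turns the commanded pose from where the row before left it, along the tool's axes as they then stand; what a row does not reach is not made up. The controller multiplies each number of a shift by 0.05 m and each number of a turn by 0.15 rad. A row lasts 1/8 s, in which the tool goes at most 62.5 mm and 10.7 degrees, less where a joint would pass 70% of its speed; a pose out of reach is approached as far as the arm can. A call with a number of a shift or a turn outside -1 to 1 is refused whole. A call with a gripper value outside its range is refused whole. "fingers" is the closure, from 0 (fully open) to 1 (shut), set as the call begins (left out, the last holds). The fingers move at their own pace and stop on an object; "newtons" is the grip in N (left out, the last holds). Time passes only in rows, so rows that do not move let the fingers close. It gives the time, the measured TCP pose, the force, the opening and the grip force at its end, in the units of the state.
- bot.state(): the state, without advancing time (a new reading comes with each control period).
- bot.camera(name): name is "scene" or "top"; returns a dict with "frame" (420x560x3 uint8, red, green, blue), "intrinsics" (3x3 intrinsics, pixels), "R" (3x3) and "t" (3): a world point X has camera coordinates R X + t. Camera axes: x right, y down, z forward; pixel columns grow to the right and rows downward; lengths in mm; the calibration is good to about 2 mm. A picture is of the moment at which its call begins. There is no depth.
- bot.finish_job(): hands the job in; it is judged then, once.
Trained networks look in the newest picture that a camera, given by its name, has taken for a name from the list of things; names that differ only in an ending like _2 or _b are one class to them, and where a whole thing is asked for, a point or a joint stands for the part that bears it (a point fixed in the world has none). Each returns a list of dicts, best first, with "confidence" (0 to 1); they miss things now and then, are a little off and sometimes report something else, mostly with a low value. They report only what shows in the picture. A call takes as long as a camera call. They do not tell look-alikes from the thing itself.
- bot.silhouettes(camera, target): "region" (420x560 bool, what is visible of it) and "box" ([left, top, right, bottom] in pixels, round what is visible of it).
The state is a dict: "clock": time; "qpos": joint angles; "dq": joint speeds; "joint_torque": joint torques, N m; "ee_pos": TCP position; "orientation": TCP orientation; "wrist_force": force on the tool from outside, world axes, zero at the start; "ft_torque": the same for the moment, N m; "gripper_width": finger opening in mm; "gripper_force": force on a finger pad.
Only numpy, scipy, OpenCV 4.12 (cv2) and the standard library are available. Lean on these libraries where they do the work, as an engineer would, in place of code of your own. Each camera call takes 0.05 s, during which the arm holds its last target. There are 200 camera calls.

### The job

The bird-feeding set has been washed: nest it together for the cupboard, one piece after another in this order. First stand the green dish in the middle of the big white bowl, then the white pot in the dish, then the yellow cup in the pot, and last plug the red stopper into the mouth of the cup. Everything should end upright, fully down and let go; leave the bowl, the blue-lidded tub, the little jar and the tweezers where they are.

Things in the scene. Friction and masses are not known exactly. Their poses are not given: they have to be found in the camera images.
- bowl: big white open round bowl, loose, 0.6 kg, standing on the grey table left or right of the blue mat. 200 mm across the rim, 45 mm high, walls 5 mm thick, flat inner floor 5 mm above its underside and at least 170 mm across. Origin: centre of the underside, z up.
- dish: green shallow round open dish, about 60 g, upright on the 3 mm thick blue mat. 66 mm outside diameter (straight wall from 8 mm height to the rim, foot 60 mm), 24 mm high, inner floor 4 mm above the underside, mouth 58 mm, inside about 52 mm across at the floor. Take it across the outside of its wall. Origin: centre of the underside, z up.
- pot: white round open pot, about 50 g, upright on the blue mat. 46 mm outside diameter (straight wall from 14 mm height to the rim, foot 40 mm), 48 mm high, inner floor 4 mm above the underside, mouth 39 mm, inside about 33 mm across at the floor. Standing in the dish its top 28 mm stay above the dish's rim. Origin: centre of the underside, z up.
- cup: slim yellow round open cup, about 40 g, upright on the blue mat. 29 mm outside diameter (straight wall from 14 mm height to the rim, foot 25 mm), 66 mm high, inner floor 4 mm above the underside, mouth 23 mm. Standing in the pot its top 22 mm stay above the pot's rim. Origin: centre of the underside, z up.
- stopper: red stopper, about 25 g, upright on the blue mat. From below: plug 10 mm long, 15 to 17 mm diameter; flange 34 mm diameter (10 to 16 mm height); grip knob 16 mm diameter (16 to 34 mm height), to be taken from above. Seated, the plug is in the cup's mouth and the flange rests on its rim (origin 56 mm above the cup's). Origin: centre of the plug's foot, z up.
- tub: bystander: clear round tub with a blue lid, 184 mm diameter, 71 mm high, loose, on the grey table on the other side of the blue mat from the bowl. Leave it. Origin: centre of the underside, z up.
- jar: bystander: little closed amber jar with a black cap, 44 mm diameter, 55 mm high, loose, on the blue mat among the feeding set. Leave it. Origin: centre of the underside, z up.
- tweezers: bystander: steel tweezers lying on the blue mat, 112 mm long along their own y axis, about 11 mm wide, 8 mm high, loose. Leave them. Origin: middle of the underside, z up.
Things that resemble listed ones, but are neither listed nor needed, are in the scene too. Several things look just like the cup: the one meant starts farthest to the robot's left.

How it is judged:
By the outcome, as a careful person would: the job done as asked, in the order asked, and still so for the second after the job is handed in, with the robot touching nothing.
It also fails if it takes over 128 s, if anything falls off the work surface, if the arm or the gripper's body presses on something with over 40 N, if the wrist force passes 120 N, or if a joint passes its speed limit or range.

## Working session

There is one attempt and no reset: what is moved stays moved. The work goes in short steps, Python scripts to look and compute and a tool call to move; the robot and the scene stay as the last step left them, time stands still between calls to the robot, and variables do not carry over. Pictures are saved under pics/ and viewed, at most 14 in all, crops included, and the job is handed in when it is done.

Besides the shell and the picture viewer there is one more tool, called after "Call:" as name([rows], argument=value, ...), one row to a line, values as JSON. apply_moves: Moves the arm, as the interface text tells. Shifts and turns lie within -1 to 1; 1 stands for 0.05 m of shift or 0.15 rad of turn. Its arguments: {"type":"object","properties":{"steps":{"type":"array"},"fingers":{"type":"number"},"newtons":{"type":"number"}},"required":["steps"]}

```bash
mkdir -p pics
cat > h.py <<'E'
from workcell import bot
import numpy as np, cv2
def save(cam,name):
    c=bot.camera(cam); cv2.imwrite('pics/'+name,c['frame'][:,:,::-1]); return c
def ray(c,u,v,z):
    K,R,t=map(np.array,(c['intrinsics'],c['R'],c['t']))
    d=R.T@np.linalg.inv(K)@np.array([u,v,1.]); o=-R.T@t
    return o+d*(z-o[2])/d[2]
def proj(c,X):
    K,R,t=map(np.array,(c['intrinsics'],c['R'],c['t'])); p=K@(R@np.array(X,float)+t); return p[:2]/p[2]
E
python3 - <<'E'
from h import *
s=bot.state(); print({k:np.round(v,3).tolist() for k,v in s.items()}, bot.tcp_to_tips)
for cam in('top','scene'):
    c=save(cam,cam+'0.png'); K,R,t=map(np.array,(c['intrinsics'],c['R'],c['t']));print(cam,(-R.T@t).round(),R.round(2).tolist(),K[0,0])
    for n in 'bowl dish pot cup stopper tub jar tweezers'.split():
        for d in bot.silhouettes(cam,n):
            b=d['box']; u,v=(b[0]+b[2])/2,(b[1]+b[3])/2
            print(n,round(d['confidence'],2),np.round(b).tolist(),ray(c,u,v,20).round().tolist()[:2])
E
```

```text
{'clock': 0.0, 'qpos': [-1.274, 0.492, 1.559, 0.0, 1.092, -0.106], 'dq': [-0.001, 0.002, 0.001, -0.001, 0.0, -0.001], 'joint_torque': [-0.003, -61.847, -26.159, -0.0, 0.004, 0.0], 'ee_pos': [244.954, -574.786, 249.719], 'orientation': [-3.14, -0.0, 0.403], 'wrist_force': [0.525, 0.233, 0.265], 'ft_torque': [0.006, 0.043, -0.02], 'gripper_force': 0.0, 'gripper_width': 85.73} 19.0
top [ 416.   -4. 1108.] [[-0.02, -1.0, -0.01], [-0.98, 0.02, -0.18], [0.18, 0.0, -0.98]] 545.9137992604069
bowl 0.87 [63.0, 218.0, 168.0, 324.0] [496.0, 321.0]
dish 0.55 [317.0, 287.0, 349.0, 320.0] [424.0, -108.0]
pot 0.64 [307.0, 220.0, 331.0, 246.0] [564.0, -85.0]
pot 0.36 [324.0, 158.0, 342.0, 181.0] [695.0, -119.0]
cup 0.88 [399.0, 128.0, 416.0, 152.0] [755.0, -274.0]
cup 0.51 [325.0, 161.0, 343.0, 180.0] [693.0, -120.0]
stopper 0.73 [233.0, 283.0, 249.0, 304.0] [447.0, 72.0]
tub 0.82 [382.0, 186.0, 483.0, 276.0] [564.0, -313.0]
jar 0.97 [205.0, 155.0, 228.0, 178.0] [706.0, 121.0]
jar 0.65 [310.0, 222.0, 332.0, 246.0] [562.0, -88.0]
tweezers 0.64 [190.0, 227.0, 251.0, 243.0] [565.0, 113.0]
tweezers 0.21 [323.0, 160.0, 340.0, 182.0] [692.0, -115.0]
scene [ 947. -372.  892.] [[0.7, 0.72, 0.01], [0.62, -0.6, -0.51], [-0.36, 0.36, -0.86]] 534.0250283166902
bowl 0.87 [317.0, 52.0, 411.0, 131.0] [504.0, 316.0]
dish 0.63 [169.0, 169.0, 210.0, 204.0] [430.0, -110.0]
pot 0.61 [231.0, 205.0, 259.0, 237.0] [561.0, -84.0]
pot 0.59 [316.0, 53.0, 412.0, 126.0] [500.0, 320.0]
cup 0.97 [272.0, 258.0, 294.0, 288.0] [686.0, -107.0]
cup 0.59 [227.0, 356.0, 246.0, 381.0] [752.0, -275.0]
stopper 0.45 [261.0, 133.0, 273.0, 143.0] [450.0, 78.0]
tub 0.65 [84.0, 243.0, 200.0, 355.0] [551.0, -313.0]
jar 0.69 [364.0, 185.0, 386.0, 218.0] [703.0, 122.0]
tweezers 0.57 [294.0, 153.0, 343.0, 183.0] [575.0, 101.0]
```

View pics/top0.png

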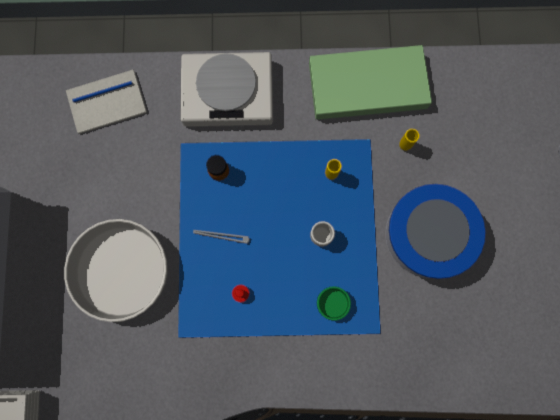

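View pics/scene0.png

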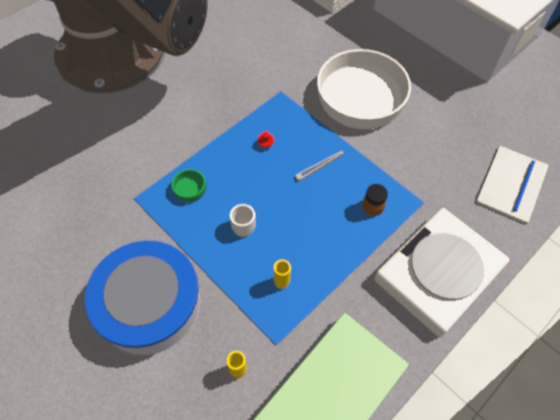

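Top view: candidates for the cup are the yellow ones at (334,169) on the mat and (411,140) on the table by the tub. Left is +y, which is leftward in the top image, so I choose (334,169) (y≈-117). The other pieces each appear once: dish (334,304), pot (322,234), stopper (241,294) and bowl (117,271). Next I fit precise positions and check with a crop.

```bash
cat > fit.py <<'E'
from h import *
from scipy.optimize import least_squares
# profiles (radius,height)
P={'bowl':[(85,0),(100,45)],'dish':[(30,0),(33,8),(33,24)],'pot':[(20,0),(23,14),(23,48)],'cup':[(12.5,0),(14.5,14),(14.5,66)],
'stopper':[(7.5,0),(8.5,10),(17,10),(17,16),(8,16),(8,34)],'tub':[(92,0),(92,71)],'jar':[(22,0),(22,55)]}
A=np.linspace(0,2*np.pi,73)
def box(c,n,x,y,z):
    q=np.array([proj(c,(x+r*np.cos(a),y+r*np.sin(a),z+h)) for r,h in P[n] for a in A]); return np.r_[q.min(0),q.max(0)]
def colour(c,n,seed):
    h=cv2.cvtColor(c['frame'],cv2.COLOR_RGB2HSV); H,S,V=cv2.split(h)
    m={'dish':(H>45)&(H<85)&(S>150),'cup':(H>18)&(H<32)&(S>150),'stopper':((H<8)|(H>172))&(S>150)&(V>60),'pot':(S<70)&(V>60),'bowl':(S<60)&(V>105)}[n]
    m=cv2.morphologyEx(m.astype(np.uint8),cv2.MORPH_OPEN,np.ones((2,2)))
    k,l,st,ce=cv2.connectedComponentsWithStats(m)
    i=1+np.argmin(np.hypot(*(ce[1:]-seed).T)+1e3*(st[1:,4]<40)); b=st[i]; return np.array([b[0],b[1],b[0]+b[2],b[1]+b[3]],float)-.5
def fit(cs,n,xy,z,boxes=None):
    out=[]
    bs=boxes or [colour(c,n,proj(c,(*xy,z+P[n][-1][1]/2))) for c in cs]
    f=lambda p,ii:np.concatenate([box(cs[i],n,p[0],p[1],z)-bs[i] for i in ii])
    for ii in ([0],[1],[0,1]):
        r=least_squares(f,xy,args=(ii,)); out.append(r.x.round(1).tolist()); 
    return out,r.fun.round(1).tolist()
E
python3 - <<'E'
from fit import *
cs=[bot.camera('top'),bot.camera('scene')]
for n,xy in dict(dish=(427,-109),pot=(562,-85),cup=(690,-115),stopper=(448,75)).items(): print(n,fit(cs,n,xy,3))
print('bowl',fit(cs,'bowl',(500,318),0,[bot.silhouettes(k,'bowl')[0]['box'] for k in('top','scene')]))
f=cs[0]['frame'][110:330,220:440,::-1]; cv2.imwrite('pics/crop1.png',cv2.resize(f,(600,600),interpolation=2))
E
```

```text
dish ([[423.2, -110.7], [429.0, -109.6], [425.8, -109.9]], [-0.6, -2.0, -0.2, -0.7, -1.4, -1.9, -1.0, 0.0])
pot ([[559.9, -91.5], [564.9, -89.2], [562.4, -90.2]], [-0.5, -1.4, -1.0, -1.1, -1.4, -0.5, -1.2, -0.5])
cup ([[688.1, -117.3], [693.5, -115.6], [691.3, -116.2]], [-1.6, -2.6, 0.4, -0.4, -1.9, -1.9, -0.5, 0.7])
stopper ([[446.2, 72.9], [452.3, 74.3], [448.8, 73.8]], [-0.7, -1.6, -0.3, -1.1, -1.6, -1.9, -1.0, 0.2])
bowl ([[499.3, 319.2], [502.9, 314.1], [500.4, 317.6]], [0.8, -0.9, 0.8, -0.3, 0.1, -0.5, 0.2, -2.4])
```

View pics/crop1.png

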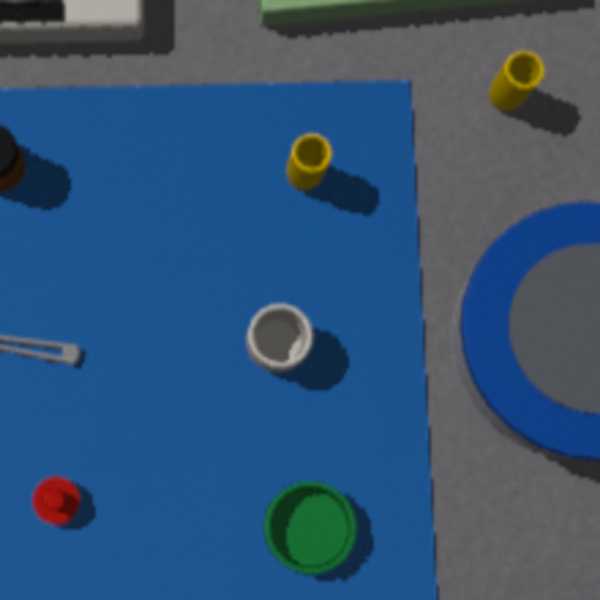

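The crop shows the chosen yellow cup standing upright on the mat, with the other cup off the mat to its right. The dish, pot and stopper also stand clear.

Call:
apply_moves([
  [0,0,0,0.9],
  [0,0,0,0.9],
  [0,0,0,0.89],
  [0.4,-0.9,0,0],
  [0.4,-0.9,0,0],
  [0.4,-0.9,0,0],
  [0.4,-0.9,0,0],
  [0.4,-0.9,0,0],
], fingers=0, newtons=30)

```text
clock: 2.1
ee_pos: [345.6, -348.6, 250.5]
orientation: [3.141, -0.0, -0.001]
wrist_force: [0.6, -0.1, -0.2]
gripper_width: 85.4
gripper_force: 0.0
```

Call:
apply_moves([
  [0.27,-0.8,0.4,0],
  [0.27,-0.8,0.4,0],
  [0.27,-0.8,0.4,0],
  [0.27,-0.8,0.4,0],
  [0.27,-0.8,0.4,0],
  [0.26,-0.78,0.4,0],
  [0,0,0,0],
  [0,0,0,0],
])

```text
clock: 3.1
ee_pos: [426.1, -111.4, 130.5]
orientation: [3.141, -0.0, -0.0]
wrist_force: [0.2, 0.5, 0.3]
gripper_width: 85.1
gripper_force: 0.0
```

Run:
```python
from h import *
c=save('scene','s1.png');d=save('top','t1.png')
a=c['frame'][100:280,80:320];b=d['frame'][200:380,220:460]
cv2.imwrite('pics/c2.png',cv2.resize(np.hstack([a,b])[:,:,::-1],(800,300),interpolation=2))
```

```text
(no output)
```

View pics/c2.png

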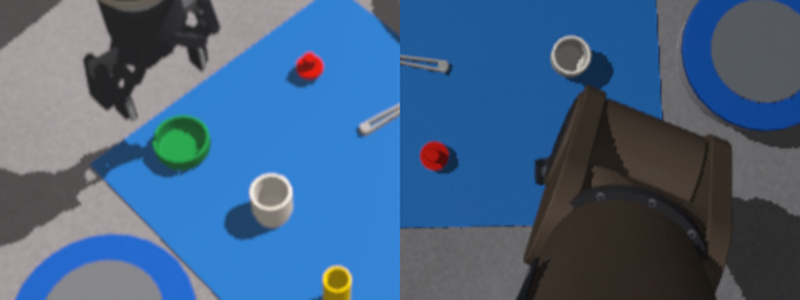

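The left half shows the open fingers above and behind the green dish (180,140), with the jaws straddling along y. Nothing is in the way. Descending now.

Call:
apply_moves([
  [0,-0.02,0.6,0],
  [0,0,0.6,0],
  [0,0,0.5,0],
  [0,0,0.3,0],
  [0,0,0.16,0],
  [0,0,0,0],
])

```text
clock: 3.95
ee_pos: [425.8, -110.7, 22.3]
orientation: [3.142, 0.0, -0.002]
wrist_force: [-0.6, -0.4, -0.7]
gripper_width: 85.5
gripper_force: 0.0
```

Call:
apply_moves([
  [0,0,0,0],
  [0,0,0,0],
  [0,0,0,0],
  [0,0,0,0],
  [0,0,0,0],
], fingers=1)

```text
clock: 4.58
ee_pos: [426.1, -110.4, 23.3]
orientation: [3.141, -0.001, -0.0]
wrist_force: [-1.4, -2.2, 7.8]
gripper_width: 65.5
gripper_force: 31.2
```

Call:
apply_moves([
  [0,0,-0.4,0],
  [0,0,-0.8,0],
  [0,0,-0.8,0],
  [0.16,-0.9,0,0],
  [0.16,-0.9,0,0],
  [0.16,-0.9,0,0],
  [0.16,-0.9,0,0],
  [0.16,-0.9,0,0],
])

```text
clock: 5.58
ee_pos: [466.1, 116.4, 122.9]
orientation: [-3.142, -0.001, -0.001]
wrist_force: [0.8, -0.9, -0.3]
gripper_width: 65.5
gripper_force: 34.4
```

Call:
apply_moves([
  [0.16,-0.9,0,0],
  [0.16,-0.9,0,0],
  [0.16,-0.9,0,0],
  [0.2,-0.9,0,0],
  [0.2,-0.45,0,0],
  [0,0,0,0],
  [0,0,0,0],
])

```text
clock: 6.45
ee_pos: [509.7, 316.8, 122.4]
orientation: [3.141, 0.0, -0.001]
wrist_force: [-0.3, -0.2, 0.1]
gripper_width: 65.0
gripper_force: 34.4
```

Call:
apply_moves([
  [-0.18,0,0.5,0],
  [0,0,0.5,0],
  [0,0,0.4,0],
  [0,0,0.3,0],
  [0,0,0.14,0],
  [0,0,0.06,0],
  [0,0,0.04,0],
  [0,0,0,0],
])

```text
clock: 7.45
ee_pos: [501.3, 317.4, 25.6]
orientation: [-3.141, -0.001, -0.001]
wrist_force: [0.3, -0.2, -1.3]
gripper_width: 65.4
gripper_force: 34.4
```

Call:
apply_moves([
  [0,0,0.02,0],
  [0,0,0,0],
])

```text
clock: 7.7
ee_pos: [501.3, 317.4, 25.3]
orientation: [-3.141, -0.001, -0.001]
wrist_force: [-2.4, -1.6, 8.8]
gripper_width: 65.0
gripper_force: 34.9
```

Call:
apply_moves([
  [0,0,0,0],
  [0,0,0,0],
  [0,0,0,0],
  [0,0,-0.3,0],
  [0,0,-0.7,0],
  [0,0,-0.8,0],
  [0,0,-0.8,0],
], fingers=0)

```text
clock: 8.57
ee_pos: [501.0, 317.3, 156.5]
orientation: [-3.141, -0.0, -0.001]
wrist_force: [0.1, -0.1, 0.1]
gripper_width: 85.9
gripper_force: 0.0
```

Call:
apply_moves([
  [0.13,0.9,0,0],
  [0.13,0.9,0,0],
  [0.13,0.9,0,0],
  [0.13,0.9,0,0],
  [0.13,0.9,0,0],
  [0.13,0.9,0,0],
  [0.13,0.9,0,0],
  [0.13,0.9,0,0],
])

```text
clock: 9.57
ee_pos: [553.0, -44.2, 155.4]
orientation: [3.141, -0.001, -0.001]
wrist_force: [0.9, 1.0, -0.1]
gripper_width: 85.3
gripper_force: 0.0
```

Run:
```python
from fit import *
cs=[save('top','t2.png'),save('scene','s2.png')]
print('dish',fit(cs,'dish',(501,317),5))
print('bowl',fit(cs,'bowl',(500,318),0,[bot.silhouettes(k,'bowl')[0]['box'] for k in('top','scene')]))
a=cs[0]['frame'][200:350,50:200];b=cs[1]['frame'][30:180,290:440]
cv2.imwrite('pics/c3.png',cv2.resize(np.hstack([a,b])[:,:,::-1],(800,400),interpolation=2))
```

```text
dish ([[498.0, 314.6], [502.7, 315.5], [500.0, 315.3]], [-1.6, -2.5, 0.9, 0.4, -2.8, -2.9, 0.7, 1.5])
bowl ([[505.1, 309.7], [507.7, 311.8], [506.3, 310.7]], [-36.2, -37.0, 35.2, 32.2, -3.5, 1.5, 1.8, -1.7])
```

View pics/c3.png

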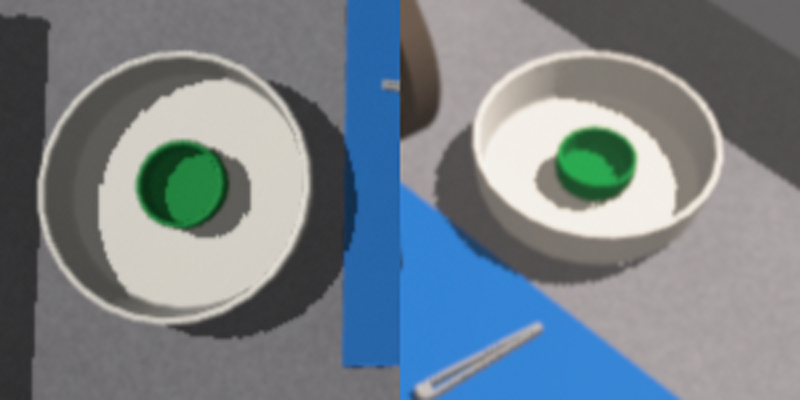

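The green dish stands upright near the bowl's middle (dish centre (181,184) against rim centre (175,187), left half). Now the pot.

Call:
apply_moves([
  [0.1,0.46,0,0],
  [0.09,0.46,0,0],
  [0,0,0.6,0],
  [0,0,0.7,0],
  [0,0,0.5,0],
  [0,0,0.3,0],
  [0,0,0.08,0],
  [0,0,0,0],
])

```text
clock: 10.78
ee_pos: [562.6, -88.5, 45.9]
orientation: [3.141, -0.001, -0.0]
wrist_force: [-0.1, -0.2, 0.6]
gripper_width: 85.4
gripper_force: 0.0
```

Call:
apply_moves([
  [0,0,0,0],
  [0,0,0,0],
  [0,0,0,0],
  [0,0,0,0],
  [0,0,0,0],
  [0,0,0,0],
], fingers=1)

```text
clock: 11.52
ee_pos: [562.6, -88.8, 45.9]
orientation: [3.141, -0.001, -0.001]
wrist_force: [-0.4, 0.0, 5.5]
gripper_width: 44.1
gripper_force: 30.7
```

Call:
apply_moves([
  [0,0,-0.4,0],
  [0,0,-0.7,0],
  [0,0,-0.6,0],
  [-0.14,-0.9,0,0],
  [-0.14,-0.9,0,0],
  [-0.14,-0.9,0,0],
  [-0.14,-0.9,0,0],
  [-0.14,-0.9,0,0],
])

```text
clock: 12.52
ee_pos: [527.2, 137.7, 130.4]
orientation: [3.142, -0.0, -0.001]
wrist_force: [-0.0, 0.8, -0.7]
gripper_width: 44.1
gripper_force: 31.0
```

Call:
apply_moves([
  [-0.14,-0.9,0,0],
  [-0.14,-0.9,0,0],
  [-0.14,-0.9,0,0],
  [-0.11,-0.9,0,0],
  [0,-0.02,0,0],
  [0,0,0,0],
  [0,0,0,0],
])

```text
clock: 13.4
ee_pos: [501.4, 316.3, 130.3]
orientation: [3.141, 0.0, -0.002]
wrist_force: [0.3, 0.0, 0.6]
gripper_width: 44.0
gripper_force: 31.0
```

Run:
```python
from fit import *
s=bot.state(); print(np.round(s['ee_pos'],1),s['gripper_width'])
c=save('scene','s3.png'); b=c['frame'][0:180,250:490]
cv2.imwrite('pics/c4.png',cv2.resize(b[:,:,::-1],(720,540),interpolation=2))
```

```text
[501.4 316.3 130.3] 44.01625039990314
```

View pics/c4.png

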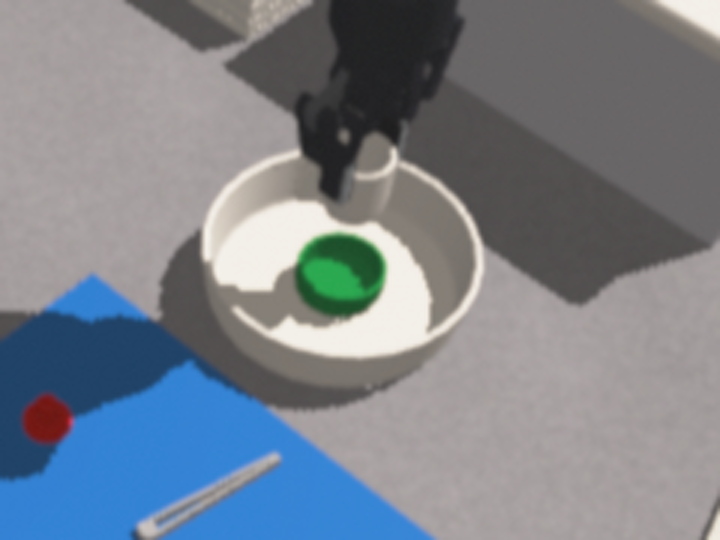

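Run:
```python
from fit import *
c=bot.camera('scene'); f=cv2.resize(c['frame'][30:105,330:430],(800,600),interpolation=2)[:,:,::-1].copy()
for x,col in((501.4,(0,0,255)),(509,(0,255,255))):
  for h,r in((48,23),(48,19.5),(0,20)):
    q=np.array([proj(c,(x+r*np.cos(a),316.3+r*np.sin(a),130.3-43+h)) for a in A]); cv2.polylines(f,[((q-[330,30]+.5)*8).astype(int)],True,col,1)
print([d['box'] for d in bot.silhouettes('scene','pot')],box(c,'pot',501.4,316.3,87.3))
cv2.imwrite('pics/c5.png',f)
```

```text
[[360.4, 43.6, 383.5, 75.1]] [357.26081946  42.63806255 382.68745305  75.54799872]
```

View pics/c5.png

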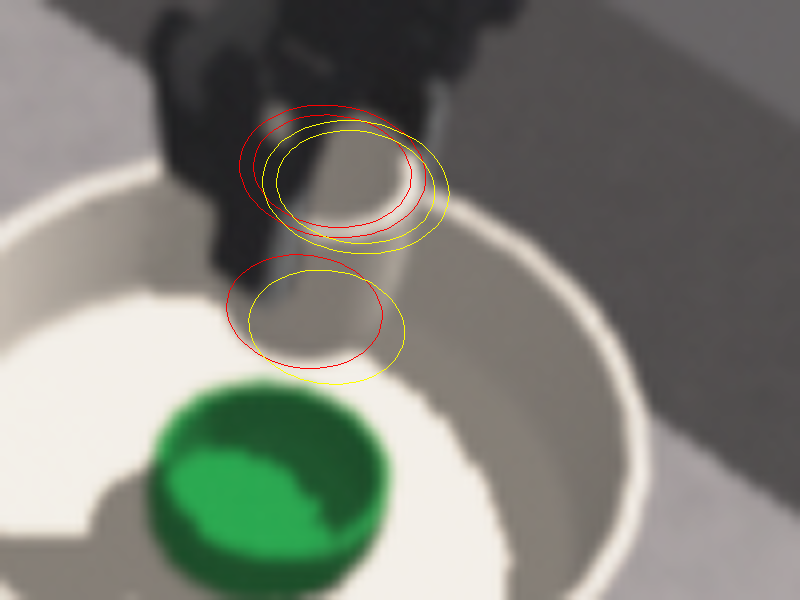

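The red outline (pot centred in the jaws) matches the pot's rim and foot to within a pixel, so the pot is upright and centred. Lowering into the dish.

Call:
apply_moves([
  [0,-0.02,0.5,0],
  [0,0,0.5,0],
  [0,0,0.3,0],
  [0,0,0.14,0],
  [0,0,0.06,0],
  [0,0,0.04,0],
  [0,0,0,0],
])

```text
clock: 14.42
ee_pos: [501.3, 318.4, 53.6]
orientation: [-3.141, -0.001, -0.001]
wrist_force: [1.1, -0.3, -0.8]
gripper_width: 44.7
gripper_force: 31.0
```

Call:
apply_moves([
  [0,0.02,0.02,0],
  [0,0,0.02,0],
  [0,0,0,0],
])

```text
clock: 14.8
ee_pos: [501.2, 317.3, 51.9]
orientation: [-3.142, -0.0, -0.001]
wrist_force: [-2.3, -1.9, 6.5]
gripper_width: 44.4
gripper_force: 31.8
```

Call:
apply_moves([
  [0,0,0,0],
  [0,0,0,0],
  [0,0,0,0],
  [0,0,0,0],
  [0,0,-0.4,0],
  [0,0,-0.8,0],
  [0,0,-0.8,0],
  [0,0,-0.4,0],
], fingers=0)

```text
clock: 15.8
ee_pos: [501.5, 317.5, 173.4]
orientation: [-3.141, -0.002, -0.001]
wrist_force: [0.5, 1.1, 0.2]
gripper_width: 85.3
gripper_force: 0.0
```

Call:
apply_moves([
  [0.38,0.86,0,0],
  [0.38,0.86,0,0],
  [0.38,0.86,0,0],
  [0.38,0.86,0,0],
  [0.38,0.86,0,0],
  [0.38,0.86,0,0],
  [0.38,0.86,0,0],
  [0.38,0.86,0,0],
])

```text
clock: 16.8
ee_pos: [653.3, -28.3, 171.2]
orientation: [3.142, 0.0, -0.001]
wrist_force: [-0.0, 0.9, 0.2]
gripper_width: 85.2
gripper_force: 0.0
```

Run:
```python
from fit import *
cs=[save('top','t4.png'),save('scene','s4.png')]
a=cs[0]['frame'][200:350,50:200];b=cs[1]['frame'][30:180,290:440]
cv2.imwrite('pics/c6.png',cv2.resize(np.hstack([a,b])[:,:,::-1],(800,400),interpolation=2))
for n in('dish','pot'):
  for k,c in zip(('top','scene'),cs):
    x=(501,317.3,5 if n=='dish' else 9)
    print(n,k,[np.round(d['box']-box(c,n,*x),1).tolist() for d in bot.silhouettes(k,n)[:2]])
```

```text
dish top []
dish scene []
pot top [[-4.1, -1.1, -1.6, 1.1]]
pot scene []
```

View pics/c6.png

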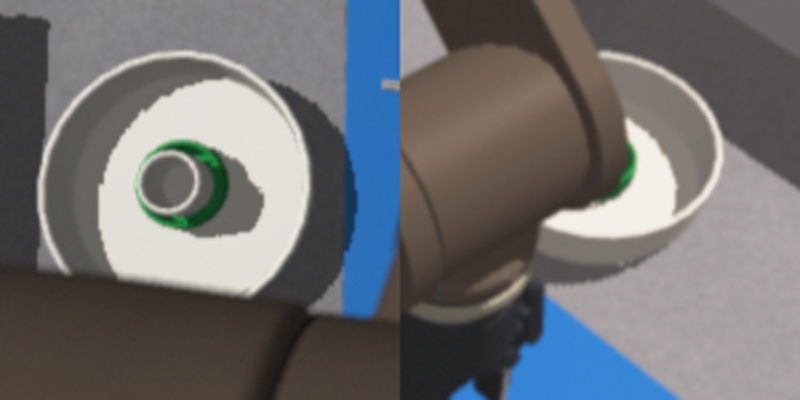

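Run:
```python
from fit import *
c=bot.camera('top')
print(ray(c,113,268.2,57), ray(c,50+181/2.667,200+184/2.667,29), ray(c,50+175/2.667,200+187/2.667,45))
f=cv2.resize(c['frame'][235:310,65:165],(800,600),interpolation=2)[:,:,::-1].copy()
for (x,y,z,r) in((501,317.3,57,23),(501,317.3,57,19.5),(501,317.3,29,33),(501,317.3,45,100)):
    q=np.array([proj(c,(x+r*np.cos(a),y+r*np.sin(a),z)) for a in A]); cv2.polylines(f,[((q-[65,235]+.5)*8).astype(int)],True,(0,0,255),1)
cv2.imwrite('pics/c7.png',f)
```

```text
[498.9732137  316.01902479  57.        ] [499.43849235 314.84987145  29.        ] [496.1021715  314.44333175  45.        ]
```

View pics/c7.png

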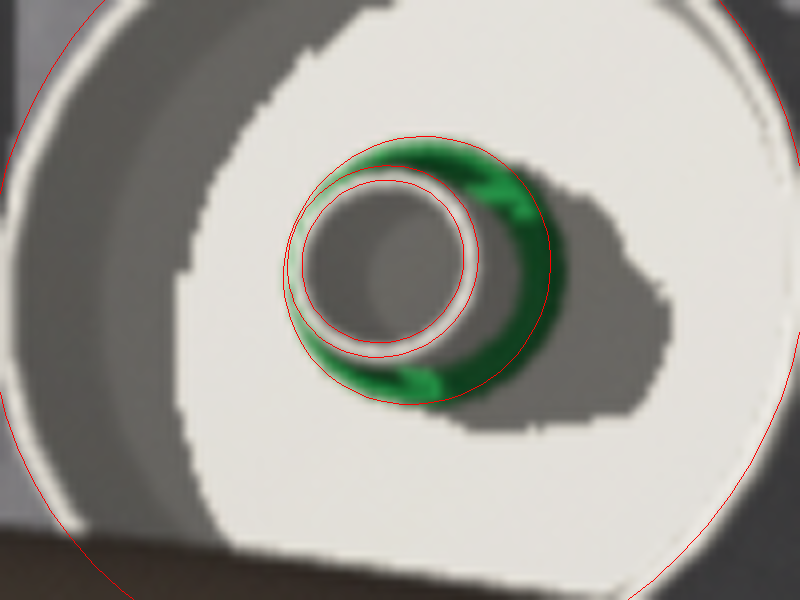

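Red outlines at (501, 317.3) coincide with the pot rim (380,260) and with the dish to within a pixel, so the pot is seated and centred. Now the cup.

Call:
apply_moves([
  [0.38,0.88,0,0],
  [0.38,0.88,0,0],
  [0,0,0.6,0],
  [0,0,0.7,0],
  [0,0,0.5,0],
  [0,0,0.25,0],
  [0,0,0,0],
])

```text
clock: 18.02
ee_pos: [690.7, -114.1, 68.5]
orientation: [-3.141, 0.001, 0.0]
wrist_force: [-0.4, -0.3, 1.2]
gripper_width: 85.6
gripper_force: 0.0
```

Call:
apply_moves([
  [0,0,0,0],
  [0,0,0,0],
  [0,0,0,0],
  [0,0,0,0],
  [0,0,0,0],
  [0,0,0,0],
  [0,0,0,0],
], fingers=1)

```text
clock: 18.9
ee_pos: [691.2, -114.9, 69.5]
orientation: [3.141, -0.001, -0.001]
wrist_force: [-1.1, -0.2, 6.1]
gripper_width: 27.6
gripper_force: 29.7
```

Call:
apply_moves([
  [0,0,-0.4,0],
  [0,0,-0.8,0],
  [0,0,-0.6,0],
  [-0.38,-0.86,0,0],
  [-0.38,-0.86,0,0],
  [-0.38,-0.86,0,0],
  [-0.38,-0.86,0,0],
  [-0.38,-0.86,0,0],
])

```text
clock: 19.9
ee_pos: [595.4, 101.5, 160.0]
orientation: [3.142, -0.001, -0.001]
wrist_force: [1.1, 0.5, -1.5]
gripper_width: 27.4
gripper_force: 29.8
```

Call:
apply_moves([
  [-0.38,-0.86,0,0],
  [-0.38,-0.86,0,0],
  [-0.38,-0.86,0,0],
  [-0.38,-0.86,0,0],
  [-0.35,-0.8,0,0],
  [0,0,0,0],
  [0,0,0,0],
])

```text
clock: 20.78
ee_pos: [502.8, 312.1, 159.4]
orientation: [-3.142, -0.001, -0.0]
wrist_force: [0.6, 0.4, -0.3]
gripper_width: 27.9
gripper_force: 29.8
```

Run:
```python
from fit import *
s=bot.state(); x,y,z=s['ee_pos']; print(np.round((x,y,z),1),s['gripper_width'])
c=bot.camera('scene'); f=cv2.resize(c['frame'][20:110,320:440],(800,600),interpolation=2)[:,:,::-1].copy(); k=800/120
for (r,h) in((14.5,66),(11.5,66),(12.5,0)):
    q=np.array([proj(c,(x+r*np.cos(a),y+r*np.sin(a),z-66+h)) for a in A]); cv2.polylines(f,[((q-[320,20]+.5)*k).astype(int)],True,(0,0,255),1)
q=np.array([proj(c,(501+23*np.cos(a),317.3+23*np.sin(a),57)) for a in A]); cv2.polylines(f,[((q-[320,20]+.5)*k).astype(int)],True,(255,0,255),1)
cv2.imwrite('pics/c8.png',f)
```

```text
[502.8 312.1 159.4] 27.892009512819815
```

View pics/c8.png

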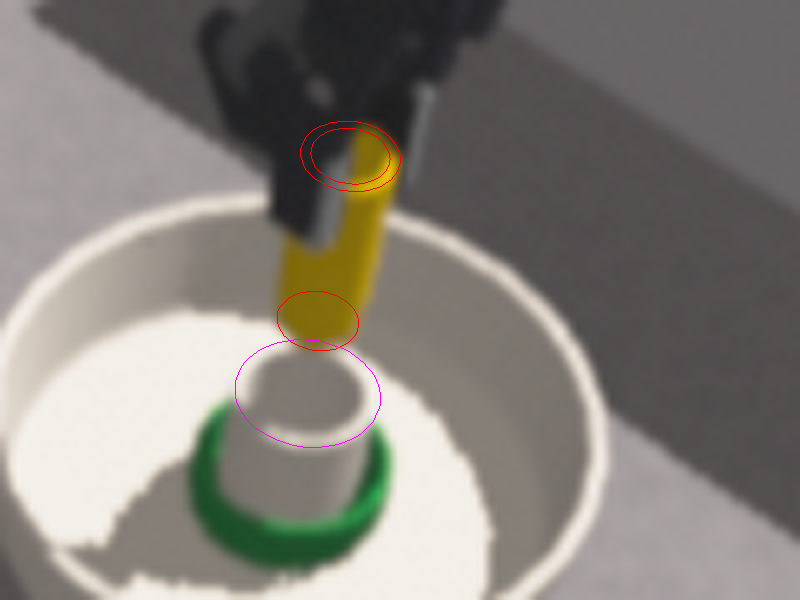

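The cup is upright and centred on the red model, and the pot sits at its predicted rim outline (308,395). Correcting by about 5 mm and lowering.

Call:
apply_moves([
  [-0.03,-0.1,0,0],
  [0,0,0.3,0],
  [0,0,0.3,0],
  [0,0,0,0],
])

```text
clock: 21.32
ee_pos: [500.6, 316.8, 126.9]
orientation: [3.14, 0.003, -0.001]
wrist_force: [0.0, -0.6, -0.1]
gripper_width: 27.7
gripper_force: 29.8
```

Call:
apply_moves([
  [0,0,0.3,0],
  [0,0,0.3,0],
  [0,0,0.2,0],
  [0,0,0.1,0],
  [0,0,0.04,0],
  [0,0,0,0],
])

```text
clock: 22.08
ee_pos: [501.2, 317.4, 81.9]
orientation: [-3.142, -0.0, -0.001]
wrist_force: [0.4, -0.4, -0.2]
gripper_width: 27.4
gripper_force: 29.8
```

Call:
apply_moves([
  [0,0,0.03,0],
  [0,0,0.02,0],
  [0,0,0,0],
])

```text
clock: 22.45
ee_pos: [501.3, 317.4, 79.5]
orientation: [-3.141, -0.0, -0.001]
wrist_force: [-0.6, 0.3, 2.5]
gripper_width: 27.3
gripper_force: 30.0
```

Call:
apply_moves([
  [0,0,0.02,0],
  [0,0,0,0],
])

```text
clock: 22.7
ee_pos: [501.5, 317.5, 79.4]
orientation: [-3.141, -0.001, -0.001]
wrist_force: [-2.1, -1.2, 12.9]
gripper_width: 27.7
gripper_force: 30.8
```

Call:
apply_moves([
  [0,0,0,0],
  [0,0,0,0],
  [0,0,0,0],
  [0,0,0,0],
  [0,0,0,0],
  [0,0,-0.4,0],
  [0,0,-0.6,0],
  [0,0,-0.5,0],
], fingers=0)

```text
clock: 23.7
ee_pos: [501.2, 317.3, 154.2]
orientation: [-3.142, -0.0, -0.001]
wrist_force: [0.5, -0.1, 0.1]
gripper_width: 85.2
gripper_force: 0.0
```

Call:
apply_moves([
  [-0.18,0.82,0,0],
  [-0.18,0.82,0,0],
  [-0.18,0.82,0,0],
  [-0.18,0.82,0,0],
  [-0.18,0.82,0,0],
  [-0.15,0.8,0,0],
  [0,0,0,0],
])

```text
clock: 24.58
ee_pos: [448.2, 70.6, 153.4]
orientation: [3.141, 0.0, -0.004]
wrist_force: [1.0, 0.8, 0.5]
gripper_width: 85.4
gripper_force: 0.0
```

Run:
```python
from fit import *
c=save('top','t9.png');k=8;cs=[c,save('scene','s9.png')]
f=cv2.resize(c['frame'][235:310,65:165],(400,300),interpolation=2)[:,:,::-1].copy()
g=cv2.resize(cs[1]['frame'][50:125,320:420],(400,300),interpolation=2)[:,:,::-1].copy()
for c,im,o in((cs[0],f,(65,235)),(cs[1],g,(320,50))):
  for r,z in((14.5,79),(11.5,79),(23,57)):
    q=np.array([proj(c,(501.2+r*np.cos(a),317.4+r*np.sin(a),z)) for a in A]); cv2.polylines(im,[((q-o+.5)*4).astype(int)],True,(0,0,255),1)
cv2.imwrite('pics/c9.png',np.hstack([f,g]))
```

```text
(no output)
```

View pics/c9.png

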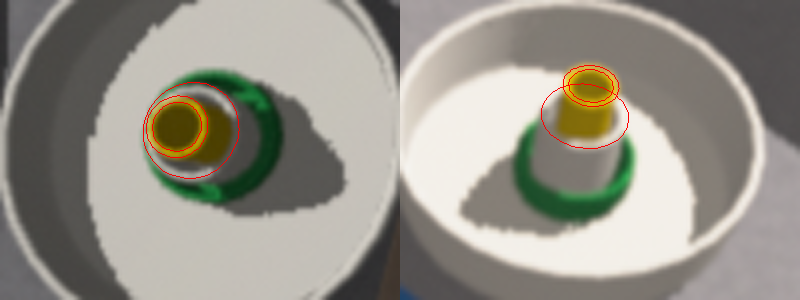

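The cup (176,126 left; 590,85 right) coincides with the red outlines in both cameras, seated and upright in the pot. Now the stopper.

Call:
apply_moves([
  [0.01,-0.06,0.5,0],
  [0,0,0.7,0],
  [0,0,0.6,0],
  [0,0,0.3,0],
  [0,0,0.16,0],
  [0,0,0,0],
])

```text
clock: 25.42
ee_pos: [449.0, 75.9, 40.1]
orientation: [3.141, 0.0, 0.0]
wrist_force: [-0.2, -1.0, 0.3]
gripper_width: 85.5
gripper_force: 0.0
```

Call:
apply_moves([
  [0,0,0,0],
  [0,0,0,0],
  [0,0,0,0],
  [0,0,0,0],
  [0,0,0,0],
  [0,0,0,0],
  [0,0,0,0],
  [0,0,0,0],
], fingers=1)

```text
clock: 26.42
ee_pos: [449.1, 75.3, 40.5]
orientation: [3.142, -0.001, -0.001]
wrist_force: [0.4, 0.1, 5.4]
gripper_width: 14.4
gripper_force: 29.2
```

Call:
apply_moves([
  [0,0,-0.5,0],
  [0,0,-0.9,0],
  [0,0,-0.9,0],
  [0.17,-0.8,0,0],
  [0.17,-0.8,0,0],
  [0.17,-0.8,0,0],
  [0.17,-0.8,0,0],
  [0.17,-0.8,0,0],
])

```text
clock: 27.42
ee_pos: [491.6, 276.7, 155.1]
orientation: [3.141, 0.0, -0.001]
wrist_force: [0.1, -0.9, 0.3]
gripper_width: 14.3
gripper_force: 29.3
```

Call:
apply_moves([
  [0.17,-0.8,0,0],
  [0.02,-0.04,0,0],
  [0,0,0,0],
  [0,0,0,0],
])

```text
clock: 27.92
ee_pos: [501.0, 316.3, 155.2]
orientation: [3.141, 0.001, -0.002]
wrist_force: [0.5, 0.3, -0.1]
gripper_width: 14.9
gripper_force: 29.4
```

Run:
```python
from fit import *
s=bot.state(); x,y,z=s['ee_pos']; print(np.round((x,y,z),1),s['gripper_width'])
c=bot.camera('scene'); f=cv2.resize(c['frame'][20:110,320:440],(800,600),interpolation=2)[:,:,::-1].copy(); k=800/120
for (X,Y,Z,r) in((x,y,z-27,17),(x,y,z-21,17),(x,y,z-37,7.5),(501.2,317.4,79,11.5)):
    q=np.array([proj(c,(X+r*np.cos(a),Y+r*np.sin(a),Z)) for a in A]); cv2.polylines(f,[((q-[320,20]+.5)*k).astype(int)],True,(255,255,0),1)
cv2.imwrite('pics/c10.png',f)
```

```text
[501.  316.3 155.2] 14.855575472127185
```

View pics/c10.png

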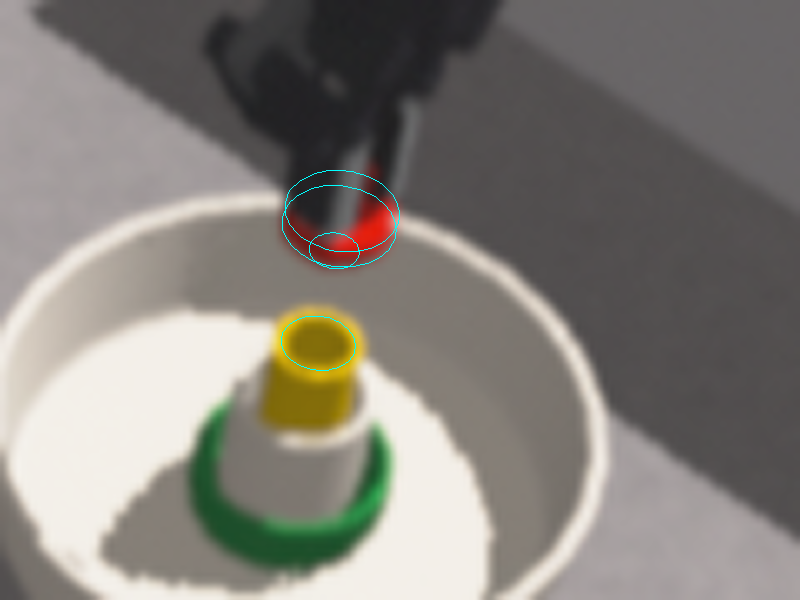

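The stopper flange matches its outline in the hand (340,225), directly above the cup mouth (318,343). Lowering.

Call:
apply_moves([
  [0,-0.02,0,0],
  [0,0,0.3,0],
  [0,0,0.3,0],
  [0,0,0.15,0],
  [0,0,0.1,0],
  [0,0,0.06,0],
  [0,0,0,0],
])

```text
clock: 28.85
ee_pos: [501.2, 318.3, 109.7]
orientation: [3.141, -0.0, -0.001]
wrist_force: [-0.8, 0.3, 0.2]
gripper_width: 14.5
gripper_force: 29.4
```

Call:
apply_moves([
  [0,0,0.03,0],
  [0,0,0.02,0],
  [0,0,0,0],
])

```text
clock: 29.22
ee_pos: [501.2, 318.3, 107.3]
orientation: [3.142, -0.0, -0.001]
wrist_force: [-0.2, -0.7, -0.3]
gripper_width: 14.7
gripper_force: 29.4
```

Call:
apply_moves([
  [0,0.02,0.02,0],
  [0,0,0.02,0],
  [0,0,0,0],
])

```text
clock: 29.6
ee_pos: [501.7, 317.7, 106.5]
orientation: [-3.141, -0.002, -0.001]
wrist_force: [-1.2, -0.5, 11.6]
gripper_width: 14.3
gripper_force: 30.4
```

Seated at the expected height. Releasing and withdrawing.

Call:
apply_moves([
  [0,0,-0.01,0],
  [0,0,0,0],
  [0,0,0,0],
  [0,0,0,0],
  [0,0,0,0],
  [0,0,-0.2,0],
  [0,0,-0.6,0],
  [0,0,-0.8,0],
], fingers=0)

```text
clock: 30.6
ee_pos: [500.9, 317.2, 186.7]
orientation: [3.141, 0.001, -0.001]
wrist_force: [-0.2, 0.6, 0.6]
gripper_width: 85.5
gripper_force: 0.0
```

Call:
apply_moves([
  [0,0.8,-0.4,0],
  [0,0.8,0,0],
  [0,0.8,0,0],
  [0,0.8,0,0],
  [0,0.8,0,0],
  [0,0.8,0,0],
  [0,0,0,0],
  [0,0,0,0],
])

```text
clock: 31.6
ee_pos: [501.1, 77.6, 206.3]
orientation: [-3.142, -0.001, -0.001]
wrist_force: [-0.4, 0.2, 0.5]
gripper_width: 85.5
gripper_force: 0.0
```

Run:
```python
from fit import *
cs=[save('top','t11.png'),save('scene','s11.png')]
cv2.imwrite('pics/c11.png',np.hstack([cv2.resize(cs[0]['frame'][200:350,50:200],(400,400),interpolation=2),cv2.resize(cs[1]['frame'][30:180,290:440],(400,400),interpolation=2)])[:,:,::-1])
for c in cs: print(colour(c,'stopper',proj(c,(501.2,317.5,90)))-box(c,'stopper',501.2,317.5,69))
```

```text
[1.80025667 1.63035254 0.75295646 1.26242151]
[ 1.40937707  1.89760402  0.5408222  -0.54317294]
```

View pics/c11.png

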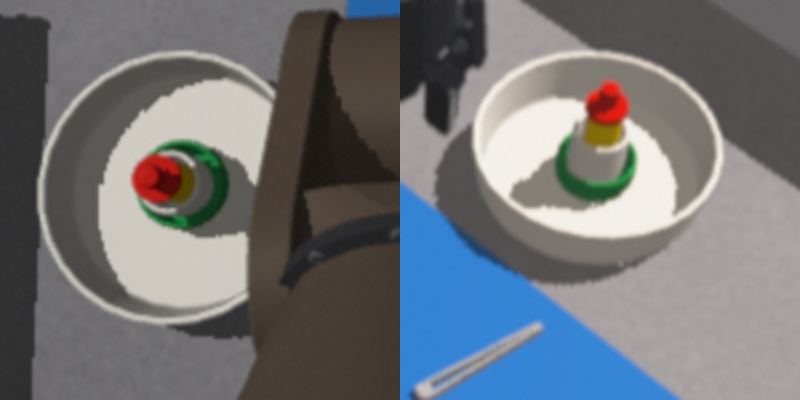

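The stack stands upright and complete: the stopper (157,180 left; 607,105 right) sits on the cup, with pot and dish below it. The gripper is clear, so I'm handing in.

```bash
python3 -c "
from workcell import bot
print(bot.finish_job())"
```

```text
the job is handed in; nothing more can be done
None
```

The set is nested in the order asked, dish, pot, cup then stopper, in the middle of the bowl, upright, fully down and released; I handed it in at about 32 s without touching the tub, jar or tweezers.

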